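# Lock the pressure cooker

### The arm

A 6-joint arm with a two-finger parallel gripper is mounted at the origin on the work surface. World frame = base frame: x ahead of the robot, y to its left, z up, the work surface at z = 0. Lengths are in m, angles in rad, forces in N, time in s.
With the tool pointing down it reaches from about 0.375 to 0.975 m from the base axis. Payload 3.8 kg.
Tool frame: the origin (TCP) lies where the fingers leave the gripper's body, on its centre line; the fingertips stand 73 mm ahead of it and the grasp point (between the pads) lies 54 mm ahead of it (nose_length is the distance from the TCP to the fingertips, in m); z points along the fingers, y is the line along which they close (so a half turn about z gives the same grasp; the last joint's range is limited). The gripper opens to 85 mm and grips with 20 to 120 N. Pads are 22 mm wide; open, the fingers measure 114 mm over their backs; the gripper's body (76 mm by 85 mm) begins 54 mm behind the grasp point. The pads swing forward as they close: fully open they stand 13 mm farther back than shut.
Start: joints at [1.293, 0.264, 1.604, -0, 1.274, -0.037], TCP at [0.161, 0.656, 0.304] pointing down, gripper open.
Joint ranges: [-2.63, 2.63], [-0.94, 2.18], [0.31, 2.57], [-1.31, 4.45], [0, 2.66], [-2.55, 2.55]. Speed limits (rad/s): [2.57, 2.57, 3.14, 3.14, 3.14, 3.14].

### API

Orientations are given as a rotation vector (axis times angle).
In Python, from workcell import read_state, read_camera, calibration, finish_job, look_for, cut_out, tip_of, nose_length gives the robot as it stands.
- The arm moves only by the tool step_arm, never from a script. Its argument "targets" is a list of rows, each a list of 3 entries, a list of its own where there are three numbers: the turn, a rotation vector about the tool's x, y, z in rad, then the shift along the tool's x, y, z in mm, then the finger opening in mm, from 0 to 85.4. In form: [[[ax, ay, az], [x, y, z], grip], ...]. A call has 1 to 5 rows; each row shifts and turns the commanded pose from where the row before left it, along the tool's axes as they then stand; what a row does not reach is not made up. A row lasts 1/12 s, in which the tool goes at most 41.7 mm and 7.16 degrees, less where a joint would pass 70% of its speed; a pose out of reach is approached as far as the arm can. A call with a gripper value outside its range is refused whole. The fingers move at their own pace and stop on an object; "grip_force" is the grip in N (left out, the last holds). Time passes only in rows, so rows that do not move let the fingers close. It gives the time, the measured TCP pose, the force, the opening and the grip force at its end, in the units of the state.
- read_state(): the state, without advancing time (a new reading comes with each control period).
- read_camera(name): name is "scene" or "top" or "wrist"; returns the picture (400x640x3 uint8, red, green, blue); there is no depth.
- calibration(name): a dict with "camera_matrix" (3x3 intrinsics, pixels), "R" (3x3) and "t" (3): a world point X has camera coordinates R X + t. Camera axes: x right, y down, z forward; pixel columns grow to the right and rows downward; lengths in m; the calibration is good to about 2 mm. A picture is of the moment at which its call begins: read the wrist's pose just before it. calibration takes no time and is no camera call; for the wrist camera it gives the pose at the moment of the call.
- finish_job(): hands the job in; it is judged then, once.
Trained networks look in the newest picture that a camera, given by its name, has taken for a name from the list of things; names that differ only in an ending like _2 or _b are one class to them, and where a whole thing is asked for, a point or a joint stands for the part that bears it (a point fixed in the world has none). Each returns a list of dicts, best first, with "score" (0 to 1); they miss things now and then, are a little off and sometimes report something else, mostly with a low value. They report only what shows in the picture. A call takes as long as a camera call.
- look_for(camera, query): "extent" ([left, top, right, bottom] in pixels, round what is visible of it).
- cut_out(camera, query): "region" (400x640 bool, what is visible of it) and "extent" ([left, top, right, bottom] in pixels, round what is visible of it).
- tip_of(camera, query): "at" ([row, column] in pixels: a listed point, or the origin of a listed thing).
The state is a dict: "time": time; "q": joint angles; "joint_vel": joint speeds; "joint_torque": joint torques, N m; "tool_pos": TCP position; "tcp_rot": TCP orientation; "wrist_force": force on the tool from outside, world axes, zero at the start; "torque": the same for the moment, N m; "width": opening from 0.0 (shut) to 1.0 (fully open); "grip_force": force on a finger pad.
Only numpy, scipy, OpenCV 4.12 (cv2) and the standard library are available. Lean on these libraries where they do the work, as an engineer would, in place of code of your own. Each camera call takes 0.05 s, during which the arm holds its last target. There are 200 camera calls.

### The job

Lock the pressure cooker that stands on the pantry counter: turn the knob on its lid clockwise until the clamp jaws have drawn in and the latch clicks, so that the knob rests in its catch with the lock pin standing half up out of the hub, then let go. If you turn on past the click, the latch jumps out again and the pin sinks. Leave the other things on the counter where they are.

Things in the scene. Friction and masses are not known exactly. Their poses are not given: they have to be found in the camera images.
- cooker: Steel pressure cooker, fixed, 232 mm in diameter, 138 mm high to the top of its lid, with a black loop handle at its own +y and -y (reaching 159 mm from its axis, 98 mm high). Origin: centre of its underside; z up. Two steel clamp jaws lie along its own +x and -x, up to 146 mm high, reaching 140 mm from the axis when open.
- knob_grip (a point): The knob: a black upright bar, 90 long, 18 thick, 38 mm high, turning about the cooker's vertical axis; underside at 168 mm, top at 206 mm height. The point: the bar's centre, on the axis, at 190 mm. x runs along the bar's length, y across its thickness, z up. Pinch it across the 18 mm; nothing else within 150 mm of it is higher than 165 mm.
- knob (a joint): Knob angle, rad: 0 at the open stop, grows clockwise seen from above, stop at 3.2; starts between 0 and 0.4. Turns lightly (0.02 N m) and stays where left, except at the latch. The latch's catch lies between 1.8 and 2.4; where differs each time, is hidden, and must be felt. Crests lie 0.22 before and 0.22 after the catch; before 1.25 it turns freely.
- jaw (a joint): How far the two clamp jaws have been drawn in towards the pot's rim, in m: 0 open, 0.006 for each rad that the knob turns, so 0.011 to 0.0145 at the catch.
- pin (a joint): Height of the lock pin in m: a steel pin, 14 mm in diameter, that rises out of the top of the black hub under the knob. 0: down, its top 1 mm over the hub; about 0.004: half up, when the latch has caught; 0.007 to 0.008 while it rides over a crest; down again when the latch is passed.
- pin_top (a point): Top of the lock pin, at x +41, y -24 mm in the cooker's frame and 151 mm high when it is down. When the latch has caught, the knob's bar stands within 0.3 rad of square to the line from the axis to the pin.
- spice_jar: Loose amber jar, 54 mm in diameter, 95 mm high, beside the cooker. Origin: centre of its underside. Not to be disturbed.
- tin: Loose food tin, 74 mm in diameter, 108 mm high, beside the cooker. Origin: centre of its underside. Not to be disturbed.
- ramekin: Loose white bowl, 90 mm in diameter, 50 mm high, beside the cooker. Origin: centre of its underside. Not to be disturbed.
- mug: Loose blue mug, 80 mm in diameter, 95 mm high, to the left. Origin: centre of its underside. Not to be disturbed.
- oil: Loose green oil bottle, 66 mm in diameter, 210 mm high, at the back left. Origin: centre of its underside. Not to be disturbed.
- hub_top (a point): Top centre of the black hub, 124 mm in diameter, 150 mm high; it hides the latch. From 0.54 rad before the catch the knob pushes back with 0.2 to 0.3 N m, fading to nothing at the first crest; then it pulls forward (0.2 N m) into the catch. Let go between the crests, it settles there; before the first it springs back; right on a crest it may perch. Past the second it leaves the latch.

How it is judged:
By the outcome, as a careful person would: the job done as asked, in the order asked, and still so for the second after the job is handed in, with the robot touching nothing.
It also fails if it takes over 58 s, if anything falls off the work surface, if the arm or the gripper's body presses on something with over 40 N, if the wrist force passes 120 N, or if a joint passes its speed limit or range.

## Working session

There is one attempt and no reset: what is moved stays moved. The work goes in short steps, Python scripts to look and compute and a tool call to move; the robot and the scene stay as the last step left them, time stands still between calls to the robot, and variables do not carry over. Pictures are saved under pics/ and viewed, at most 10 in all, crops included, and the job is handed in when it is done.

Besides the shell and the picture viewer there is one more tool, called after "Call:" as name([rows], argument=value, ...), one row to a line, values as JSON. step_arm: Moves the arm, as the interface text tells. Its arguments: {"type":"object","properties":{"targets":{"type":"array","items":{"type":"array"}},"grip_force":{"type":"number"}},"required":["targets"]}

```bash
mkdir -p pics; cat > h.py <<'E'
import numpy as np,cv2
from workcell import *
from scipy.spatial.transform import Rotation as R
def ray(cam,rc):
    c=calibration(cam);K=np.array(c["camera_matrix"]);Rm=np.array(c["R"]);t=np.array(c["t"])
    d=Rm.T@np.linalg.solve(K,[rc[1],rc[0],1]);return -Rm.T@t,d
def at(cam,rc,z):
    o,d=ray(cam,rc);return o+d*(z-o[2])/d[2]
def proj(cam,X):
    c=calibration(cam);p=np.array(c["camera_matrix"])@(np.array(c["R"])@X+np.array(c["t"]));return p[:2]/p[2]
def snap(cam,name):
    im=read_camera(cam);cv2.imwrite(f"pics/{name}.png",im[:,:,::-1].copy());return im
E
python3 - <<'E'
from h import *
a=snap("top","top");b=snap("scene","scene")
cv2.imwrite("pics/both.png",cv2.resize(np.vstack([a,b])[:,:,::-1],(480,600)))
for cam in("top","scene"):
    for q,z in(("knob_grip",.19),("hub_top",.15),("pin_top",.151),("cooker",0),("spice_jar",0),("tin",0),("ramekin",0),("mug",0),("oil",0)):
        r=tip_of(cam,q)[:1]
        for k in r: print(cam,q,round(k["score"],2),np.round(k["at"],1),np.round(at(cam,k["at"],z),3))
s=read_state();print(s["tool_pos"],s["tcp_rot"],s["time"],nose_length)
r=cut_out("top","knob_grip")
for k in r[:2]:
    ys,xs=np.nonzero(k["region"]);print(k["score"],k["extent"],len(xs))
    P=np.array([at("top",(y,x),.206)[:2] for y,x in zip(ys,xs)]);w,v=np.linalg.eigh(np.cov(P.T));print(P.mean(0),np.sqrt(w),v[:,1])
E
```

```text
top knob_grip 0.55 [226.  383.8] [ 0.548 -0.077  0.19 ]
top hub_top 0.82 [225.7 380.2] [ 0.553 -0.074  0.15 ]
top pin_top 0.24 [226.1 383. ] [ 0.552 -0.08   0.151]
top cooker 0.93 [233.1 378.1] [ 0.547 -0.085  0.   ]
top spice_jar 0.65 [190.2 438.6] [ 0.659 -0.24   0.   ]
top tin 0.97 [275.3 317.3] [0.44  0.067 0.   ]
top ramekin 0.68 [164.9 333.7] [0.721 0.028 0.   ]
top mug 0.84 [289.4 203.1] [0.403 0.35  0.   ]
top oil 0.77 [190.6 202.4] [0.651 0.362 0.   ]
scene knob_grip 0.81 [140.1 302.2] [ 0.553 -0.074  0.19 ]
scene hub_top 0.75 [147.6 300.3] [ 0.558 -0.076  0.15 ]
scene cooker 0.59 [169.9 304.6] [ 0.553 -0.074  0.   ]
scene spice_jar 0.92 [140.3 242.9] [ 0.659 -0.237  0.   ]
scene tin 0.97 [195.4 366.4] [0.445 0.072 0.   ]
scene ramekin 0.79 [231.1 269.8] [0.716 0.03  0.   ]
scene mug 0.91 [279.2 438.3] [0.405 0.352 0.   ]
scene oil 0.58 [334.1 357.8] [0.65  0.363 0.   ]
[0.16098045 0.65551949 0.30390785] [-3.77371734e-01 -3.11883499e+00 -2.57212813e-05] 1.0 0.0726
0.96 [370.2, 204.1, 399.8, 245.5] 364
[ 0.55209054 -0.07698439] [0.00547152 0.02465844] [-0.81683169  0.57687607]
0.27 [383.3, 167.0, 404.0, 200.9] 500
[ 0.64156134 -0.09186176] [0.0097743  0.02007621] [-0.99210048  0.12544576]
```

View pics/both.png

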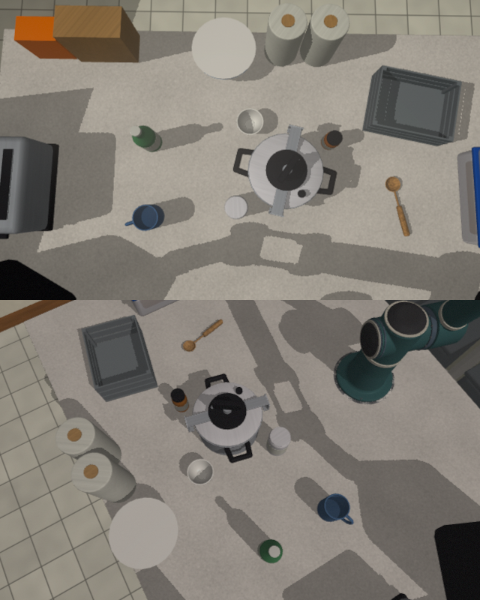

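The top view shows the cooker's knob at full-resolution pixel (384,226), the bar at about -35° in world, and the jaws at about -9.5°. I'll move above it and take a close look with the wrist camera.

Call:
step_arm([
  [[0, 0, 0], [-27, -30, 0], 85],
  [[0, 0, 0], [-27, -30, 0], 85],
  [[0, 0, 0], [-27, -30, 0], 85],
  [[0, 0, 0], [-27, -30, 0], 85],
  [[0, 0, 0], [-27, -30, 0], 85],
])

```text
time: 1.47
tool_pos: [0.2567, 0.4761, 0.3039]
tcp_rot: [0.376, 3.119, 0.0]
wrist_force: [0.9, -0.0, 0.6]
width: 0.992
grip_force: 0.0
```

Call:
step_arm([
  [[0, 0, 0], [-27, -30, 0], 85],
  [[0, 0, 0], [-27, -30, 0], 85],
  [[0, 0, 0], [-27, -30, 0], 85],
  [[0, 0, 0], [-27, -30, 0], 85],
  [[0, 0, 0], [-27, -30, 0], 85],
])

```text
time: 1.88
tool_pos: [0.3521, 0.298, 0.3042]
tcp_rot: [0.376, 3.118, 0.001]
wrist_force: [0.5, -0.1, -0.2]
width: 0.998
grip_force: 0.0
```

Call:
step_arm([
  [[0, 0, 0], [-27, -30, 0], 85],
  [[0, 0, 0], [-27, -30, 0], 85],
  [[0, 0, 0], [-27, -30, 0], 85],
  [[0, 0, 0], [-27, -30, 0], 85],
  [[0, 0, 0], [-27, -30, -5], 85],
])

```text
time: 2.3
tool_pos: [0.4469, 0.1199, 0.3084]
tcp_rot: [-0.377, -3.118, 0.0]
wrist_force: [1.2, 0.7, -0.9]
width: 0.998
grip_force: 0.0
```

Call:
step_arm([
  [[0, 0, 0], [-27, -30, -5], 85],
  [[0, 0, 0], [-27, -30, -5], 85],
  [[0, 0, 0.12], [-27, -30, -5], 85],
  [[0, 0, 0.12], [0, 0, 0], 85],
  [[0, 0, 0.12], [0, 0, 0], 85],
])

```text
time: 2.72
tool_pos: [0.5054, 0.0126, 0.3245]
tcp_rot: [0.945, 2.995, 0.0]
wrist_force: [0.4, 0.5, -0.0]
width: 0.996
grip_force: 0.0
```

```bash
cat > look.py <<'E'
from h import *
import sys
s=read_state();print(s["time"],np.round(s["tool_pos"],4),np.round(s["q"],3),"F",np.round(s["wrist_force"],2),"T",np.round(s["torque"],3),s["width"],s["grip_force"])
M=R.from_rotvec(s["tcp_rot"]).as_matrix();print("yang",np.degrees(np.arctan2(M[1,1],M[0,1])))
snap("wrist",sys.argv[1])
for q,z in(("knob_grip",.19),("hub_top",.15),("pin_top",.151)):
    for k in tip_of("wrist",q)[:1]: print(q,round(k["score"],2),np.round(k["at"],1),np.round(at("wrist",k["at"],z),4))
for k in cut_out("wrist","knob_grip")[:1]:
    ys,xs=np.nonzero(k["region"]);print(k["score"],k["extent"],len(xs))
    P=np.array([at("wrist",(y,x),.206)[:2] for y,x in zip(ys,xs)]).astype(np.float32);w,v=np.linalg.eigh(np.cov(P.T));print(P.mean(0),np.degrees(np.arctan2(v[1,1],v[0,1])),"rect",cv2.minAreaRect(P*1000))
E
python3 look.py w1
```

```text
2.7167 [0.5054 0.0126 0.3245] [-0.024 -0.074  1.934 -0.     1.28  -0.984] F [ 0.41  0.5  -0.  ] T [ 0.013  0.034 -0.061] 0.9963112326183772 0.0
yang 54.97293490398061
knob_grip 0.96 [324.7 258.7] [ 0.5515 -0.0743  0.19  ]
hub_top 0.73 [295.8 268.1] [ 0.5524 -0.0727  0.15  ]
0.72 [243.0, 263.2, 281.5, 354.1] 2694
[ 0.5307033  -0.05249183] 140.1017203147727 rect ((534.4743041992188, -52.695377349853516), (29.126697540283203, 73.73448181152344), 55.88568878173828)
```

View pics/w1.png

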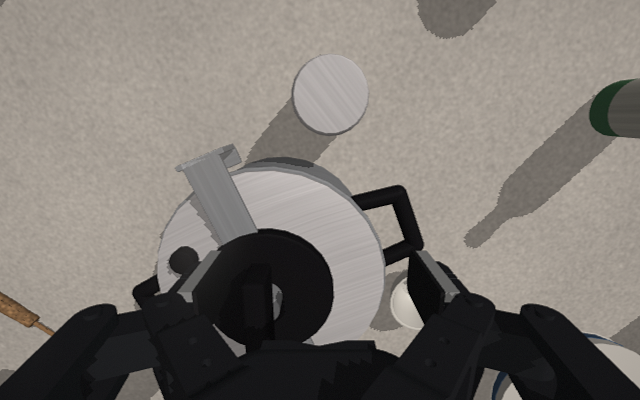

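Wrist view: the bar is upright in the picture at about (257,295), square to the finger line, and the knob measures about (0.552, -0.0745). I'll centre over it and descend.

Call:
step_arm([
  [[0, 0, 0], [-29, -15, 0], 85],
  [[0, 0, 0], [-29, -15, 0], 85],
  [[0, 0, 0], [-30, -14.5, 0], 85],
  [[0, 0, 0], [0, 0, 10], 85],
  [[0, 0, 0], [0, 0, 0], 85],
])

```text
time: 3.38
tool_pos: [0.5513, -0.0717, 0.3121]
tcp_rot: [-0.928, -2.999, 0.0]
wrist_force: [-1.4, 1.0, -1.0]
width: 0.995
grip_force: 0.0
```

```bash
python3 - <<'E'
from h import *
s=read_state();print(s["tool_pos"],s["tcp_rot"],s["torque"])
im=snap("wrist","w2")
for q,z in(("knob_grip",.19),("hub_top",.15),("pin_top",.155)):
    for k in tip_of("wrist",q)[:1]: print(q,round(k["score"],2),np.round(k["at"],1),np.round(at("wrist",k["at"],z),4))
c=np.array([.552,-.0745,.206]);a=np.radians(-35.2);u=np.array([np.cos(a),np.sin(a),0]);v=np.array([-u[1],u[0],0])
pts=np.array([proj("wrist",c+sx*.045*u+sy*.009*v) for sx,sy in((1,1),(1,-1),(-1,-1),(-1,1))]).astype(int)
j=cv2.convertScaleAbs(im[:,:,::-1],alpha=2);cv2.polylines(j,[pts],True,(0,0,255),1);print(pts);cv2.imwrite("pics/w2o.png",cv2.resize(j[150:,150:500],None,fx=2,fy=2))
E
```

```text
[ 0.55129408 -0.07165554  0.31206996] [-9.27843573e-01 -2.99851226e+00  4.42950035e-04] [0.01166038 0.05610129 0.02627709]
knob_grip 0.71 [ 22.8 366.6] [0.467 0.021 0.19 ]
hub_top 0.94 [213.8 312.4] [ 0.554  -0.0769  0.15  ]
pin_top 0.26 [ 22.9 366.8] [0.4628 0.0308 0.155 ]
[[324 299]
 [297 298]
 [297 165]
 [327 165]]
```

View pics/w2o.png

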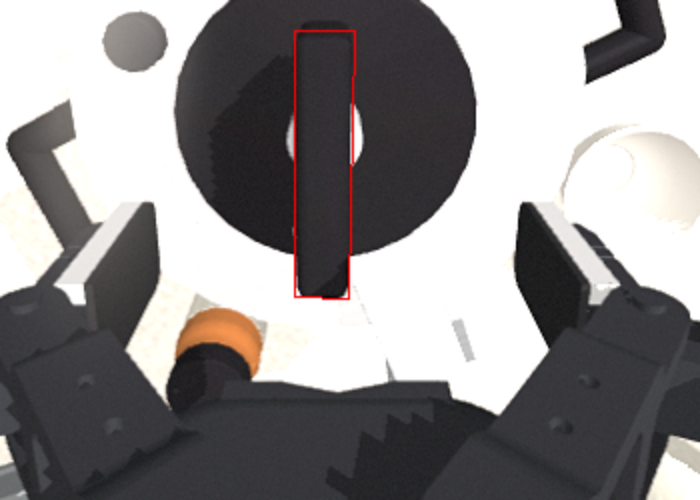

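The overlaid bar outline fits the picture (crop x 295-352). The spice jar is lower left, clear of the fingers. Next I'll descend and grip.

Call:
step_arm([
  [[0, 0, 0], [-2, -2, 20], 85],
  [[0, 0, 0], [0, 0, 20], 85],
  [[0, 0, 0], [0, 0, 18], 85],
  [[0, 0, 0], [0, 0, 10], 85],
  [[0, 0, 0], [0, 0, 0], 85],
])

```text
time: 4.0
tool_pos: [0.5503, -0.0729, 0.2435]
tcp_rot: [-0.926, -2.997, 0.001]
wrist_force: [-1.4, 0.0, -0.9]
width: 0.996
grip_force: 0.0
```

Call:
step_arm([
  [[0, 0, 0], [0, 0, 0], 40],
  [[0, 0, 0], [0, 0, 0], 24],
  [[0, 0, 0], [0, 0, 0], 10],
  [[0, 0, 0], [0, 0, 0], 10],
  [[0, 0, 0], [0, 0, 0], 10],
], grip_force=50)

```text
time: 4.42
tool_pos: [0.5527, -0.0742, 0.247]
tcp_rot: [0.929, 2.999, 0.0]
wrist_force: [-0.3, 0.3, 0.3]
width: 0.293
grip_force: 0.2
```

Call:
step_arm([
  [[0, 0, 0], [0, 0, 0], 10],
  [[0, 0, 0], [0, 0, 0], 10],
  [[0, 0, 0], [0, 0, 0], 10],
])

```text
time: 4.67
tool_pos: [0.551, -0.0767, 0.2473]
tcp_rot: [-0.929, -3.0, 0.009]
wrist_force: [-7.8, -8.6, 7.9]
width: 0.204
grip_force: 50.2
```

```bash
cat > st.py <<'E'
from h import *
s=read_state();M=R.from_rotvec(s["tcp_rot"]).as_matrix();a=np.degrees(np.arctan2(M[1,1],M[0,1]))
print(s["time"],np.round(s["tool_pos"],4),"q6",round(s["q"][5],3),"F",np.round(s["wrist_force"],1),"T",np.round(s["torque"],3),"tq",np.round(s["joint_torque"],2),round(s["width"],3),round(s["grip_force"],1),"yang",round(a,2),"turned",round(np.radians(54.8-a),3))
E
python3 st.py
```

```text
4.6667 [ 0.551  -0.0767  0.2473] q6 -1.148 F [-7.8 -8.6  7.9] T [-1.197  1.07  -0.025] tq [ 5.660e+00 -3.581e+01 -3.445e+01  2.830e+00 -1.850e+00 -1.000e-02] 0.204 50.2 yang 55.59 turned -0.014
```

Call:
step_arm([
  [[0, 0, 0], [0, -2.5, 0], 10],
  [[0, 0, 0.1], [0, 0, 0], 10],
  [[0, 0, 0.1], [0, 0, 0], 10],
  [[0, 0, 0], [0, 0, 0], 10],
])

```text
time: 5.0
tool_pos: [0.551, -0.0767, 0.2473]
tcp_rot: [1.228, 2.89, -0.001]
wrist_force: [-2.1, -1.0, 6.1]
width: 0.201
grip_force: 50.3
```

```bash
python3 st.py
```

```text
5.0 [ 0.551  -0.0767  0.2473] q6 -0.949 F [-2.1 -1.   6.1] T [-0.424  0.47  -0.08 ] tq [  0.81 -36.7  -33.14   0.71  -0.78   1.  ] 0.201 50.3 yang 43.95 turned 0.189
```

Call:
step_arm([
  [[0, 0, 0.1], [0, 0, 0], 10],
  [[0, 0, 0.1], [0, 0, 0], 10],
  [[0, 0, 0.1], [0, 0, 0], 10],
  [[0, 0, 0.1], [0, 0, 0], 10],
  [[0, 0, 0.1], [0, 0, 0], 10],
])

```text
time: 5.42
tool_pos: [0.5518, -0.0762, 0.2474]
tcp_rot: [1.904, 2.495, 0.002]
wrist_force: [1.8, -0.5, 3.9]
width: 0.204
grip_force: 49.8
```

Call:
step_arm([
  [[0, 0, 0.1], [0, 0, 0], 10],
  [[0, 0, 0], [0, 0, 0], 10],
])

```text
time: 5.58
tool_pos: [0.5519, -0.0762, 0.2473]
tcp_rot: [2.024, 2.399, 0.003]
wrist_force: [1.5, 1.1, 4.6]
width: 0.2
grip_force: 50.0
```

```bash
python3 st.py
```

```text
5.5833 [ 0.5519 -0.0762  0.2473] q6 -0.351 F [1.5 1.1 4.6] T [-0.104  0.249 -0.042] tq [ -0.42 -37.43 -31.65   0.     0.16   0.99] 0.2 50.0 yang 9.7 turned 0.787
```

Call:
step_arm([
  [[0, 0, 0.1], [0, 0, 0], 10],
  [[0, 0, 0], [0, 0, 0], 10],
  [[0, 0, 0], [0, 0, 0], 10],
])

```text
time: 5.83
tool_pos: [0.5521, -0.0762, 0.2473]
tcp_rot: [2.134, 2.301, 0.004]
wrist_force: [4.7, 0.5, 4.5]
width: 0.207
grip_force: 50.0
```

```bash
python3 st.py
```

```text
5.8333 [ 0.5521 -0.0762  0.2473] q6 -0.258 F [4.7 0.5 4.5] T [-0.057  0.14  -0.006] tq [ -0.65 -37.02 -30.62  -0.14   0.53   0.11] 0.207 50.0 yang 4.32 turned 0.881
```

Call:
step_arm([
  [[0, 0, 0.1], [0, 0, 0], 10],
  [[0, 0, 0], [0, 0, 0], 10],
  [[0, 0, 0], [0, 0, 0], 10],
])

```text
time: 6.08
tool_pos: [0.5523, -0.0761, 0.2473]
tcp_rot: [2.245, 2.193, 0.004]
wrist_force: [5.8, 0.0, 6.0]
width: 0.205
grip_force: 50.0
```

```bash
python3 st.py
```

```text
6.0833 [ 0.5523 -0.0761  0.2473] q6 -0.158 F [5.8 0.  6. ] T [-0.038  0.014  0.234] tq [ -1.06 -37.18 -30.24  -0.16   0.8    0.34] 0.205 50.0 yang -1.36 turned 0.98
```

Call:
step_arm([
  [[0, 0, 0.1], [0, 0, 0], 10],
  [[0, 0, 0], [0, 0, 0], 10],
  [[0, 0, 0], [0, 0, 0], 10],
])

```text
time: 6.33
tool_pos: [0.5524, -0.0761, 0.2473]
tcp_rot: [2.353, 2.077, 0.005]
wrist_force: [5.9, 0.0, 4.9]
width: 0.203
grip_force: 50.0
```

```bash
python3 st.py
```

```text
6.3333 [ 0.5524 -0.0761  0.2473] q6 -0.058 F [5.9 0.  4.9] T [ 0.03  -0.035  0.094] tq [ -0.9  -37.47 -30.09  -0.23   1.     0.23] 0.203 50.0 yang -7.11 turned 1.081
```

Call:
step_arm([
  [[0, 0, 0.1], [0, 0, 0], 10],
  [[0, 0, 0], [0, 0, 0], 10],
  [[0, 0, 0], [0, 0, 0], 10],
])

```text
time: 6.58
tool_pos: [0.5526, -0.0762, 0.2473]
tcp_rot: [2.454, 1.957, 0.006]
wrist_force: [5.6, 0.4, 5.4]
width: 0.205
grip_force: 50.0
```

```bash
python3 st.py
```

```text
6.5833 [ 0.5526 -0.0762  0.2473] q6 0.042 F [5.6 0.4 5.4] T [ 0.036 -0.138 -0.006] tq [ -0.72 -37.73 -29.95  -0.29   1.19   0.12] 0.205 50.0 yang -12.86 turned 1.181
```

```bash
cat > av.py <<'E'
from h import *
T=[];
for i in range(6):
    read_camera("top");s=read_state();T.append([s["torque"][2],s["joint_torque"][5]])
M=R.from_rotvec(s["tcp_rot"]).as_matrix();a=np.degrees(np.arctan2(M[1,1],M[0,1]))
print(round(s["time"],2),"turned",round(np.radians(54.8-a),3),"Tz",np.round(np.mean(T,0),3),np.round(np.std(T,0),3),np.round([t[0] for t in T],2),"F",np.round(s["wrist_force"],1))
E
python3 av.py
```

```text
6.88 turned 1.181 Tz [-0.006  0.022] [0.02  0.007] [-0.01 -0.03  0.01  0.03 -0.   -0.03] F [6.4 1.5 4.5]
```

Call:
step_arm([
  [[0, 0, 0.1], [0, 0, 0], 10],
  [[0, 0, 0], [0, 0, 0], 10],
])

```text
time: 7.05
tool_pos: [0.5528, -0.0762, 0.2473]
tcp_rot: [2.552, 1.826, 0.007]
wrist_force: [7.2, 0.0, 4.4]
width: 0.2
grip_force: 49.9
```

```bash
python3 av.py
```

```text
7.35 turned 1.281 Tz [-0.094 -0.035] [0.043 0.098] [-0.15 -0.13 -0.13 -0.04 -0.08 -0.04] F [7.4 0.1 3.5]
```

Call:
step_arm([
  [[0, 0, 0.07], [0, 0, 0], 10],
  [[0, 0, 0], [0, 0, 0], 10],
])

```text
time: 7.52
tool_pos: [0.5529, -0.0763, 0.2473]
tcp_rot: [2.613, 1.737, 0.007]
wrist_force: [8.4, -0.1, 3.0]
width: 0.201
grip_force: 49.9
```

```bash
python3 av.py
```

```text
7.82 turned 1.351 Tz [-0.151 -0.115] [0.047 0.068] [-0.14 -0.15 -0.23 -0.09 -0.18 -0.11] F [7.3 0.  3.3]
```

The torque pushed back from about 0.93, crossed zero near 1.18 (the first crest) and now pulls forward. The catch should lie near 1.40-1.45.

Call:
step_arm([
  [[0, 0, 0.05], [0, 0, 0], 10],
  [[0, 0, 0], [0, 0, 0], 10],
])

```text
time: 7.98
tool_pos: [0.553, -0.0763, 0.2473]
tcp_rot: [2.656, 1.672, 0.008]
wrist_force: [8.0, -0.2, 4.7]
width: 0.199
grip_force: 50.0
```

```bash
python3 av.py
```

```text
8.28 turned 1.401 Tz [-0.19  -0.156] [0.033 0.049] [-0.18 -0.13 -0.17 -0.2  -0.22 -0.24] F [7.8 0.2 5.1]
```

Call:
step_arm([
  [[0, 0, 0.04], [0, 0, 0], 10],
  [[0, 0, 0], [0, 0, 0], 10],
])

```text
time: 8.45
tool_pos: [0.5531, -0.0763, 0.2474]
tcp_rot: [2.687, 1.62, 0.008]
wrist_force: [7.3, -0.1, 2.2]
width: 0.202
grip_force: 49.9
```

```bash
python3 av.py; python3 - <<'E'
from h import *
a=read_camera("wrist")
b=read_camera("scene")
j=cv2.convertScaleAbs(a[:,:,::-1],alpha=2);cv2.imwrite("pics/w3.png",j)
E
```

```text
8.75 turned 1.441 Tz [0.022 0.069] [0.013 0.036] [-0.    0.02  0.04  0.03  0.02  0.03] F [ 8.7 -0.8  2.9]
```

View pics/w3.png

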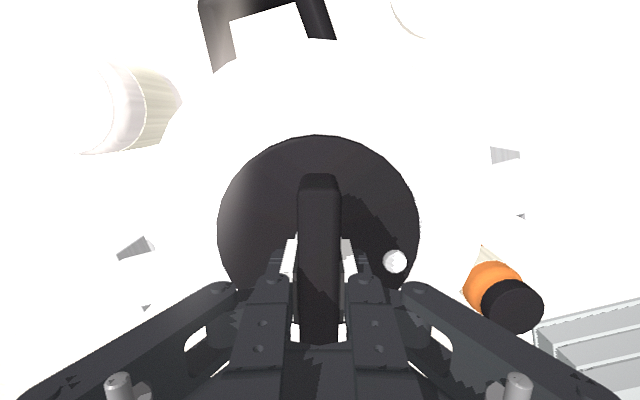

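The torque has dropped to zero at 1.44, which is where the catch was expected. The pin shows at (395,261). I'll release straight up.

Call:
step_arm([
  [[0, 0, 0], [0, 0, 0], 40],
  [[0, 0, 0], [0, 0, 0], 60],
  [[0, 0, 0], [0, 0, 0], 60],
  [[0, 0, 0], [0, 0, 0], 60],
  [[0, 0, 0], [0, 0, 0], 60],
])

```text
time: 9.27
tool_pos: [0.5502, -0.076, 0.2453]
tcp_rot: [-2.692, -1.617, 0.002]
wrist_force: [-0.9, 0.7, 0.2]
width: 0.704
grip_force: 0.0
```

Call:
step_arm([
  [[0, 0, 0], [0, 0, -15], 60],
  [[0, 0, 0], [0, 0, -25], 60],
  [[0, 0, 0], [0, 0, -25], 60],
  [[0, 0, 0], [0, 0, -15], 60],
  [[0, 0, 0], [0, 0, 0], 60],
])

```text
time: 9.68
tool_pos: [0.5525, -0.0764, 0.3304]
tcp_rot: [2.689, 1.615, 0.009]
wrist_force: [0.9, 0.4, 0.2]
width: 0.703
grip_force: 0.0
```

```bash
python3 st.py; python3 - <<'E'
from h import *
a=read_camera("wrist")
r=tip_of("wrist","pin_top");print(r[:2])
r=r[0]["at"] if r else None
k=cut_out("wrist","pin_top")
for i in k[:1]: print(i["score"],i["extent"])
j=cv2.convertScaleAbs(a[:,:,::-1],alpha=2)
c=np.array([.552,-.0763,0]);
for yaw in(-9.5,170.5):
    t=np.radians(yaw);p=c+[.041*np.cos(t)+.024*np.sin(t),.041*np.sin(t)-.024*np.cos(t),0]
    print(yaw,[proj("wrist",p+[0,0,z]).round(1) for z in(.151,.155,.159)])
j=j[120:320,190:450];cv2.imwrite("pics/w4.png",cv2.resize(j,None,fx=3,fy=3,interpolation=cv2.INTER_CUBIC))
E
```

```text
9.6833 [ 0.5525 -0.0764  0.3304] q6 0.307 F [0.9 0.4 0.2] T [ 0.     0.028 -0.008] tq [ 1.000e-02 -3.629e+01 -3.473e+01 -0.000e+00  4.600e-01  0.000e+00] 0.703 0.0 yang -28.03 turned 1.446
[{'at': [216.0, 369.8], 'score': 0.7}]
0.52 [362.5, 207.8, 379.0, 226.0]
-9.5 [array([375.9, 213.3]), array([376.8, 214.8]), array([377.7, 216.3])]
170.5 [array([264.7, 191. ]), array([263.9, 192.2]), array([263. , 193.4])]
```

View pics/w4.png

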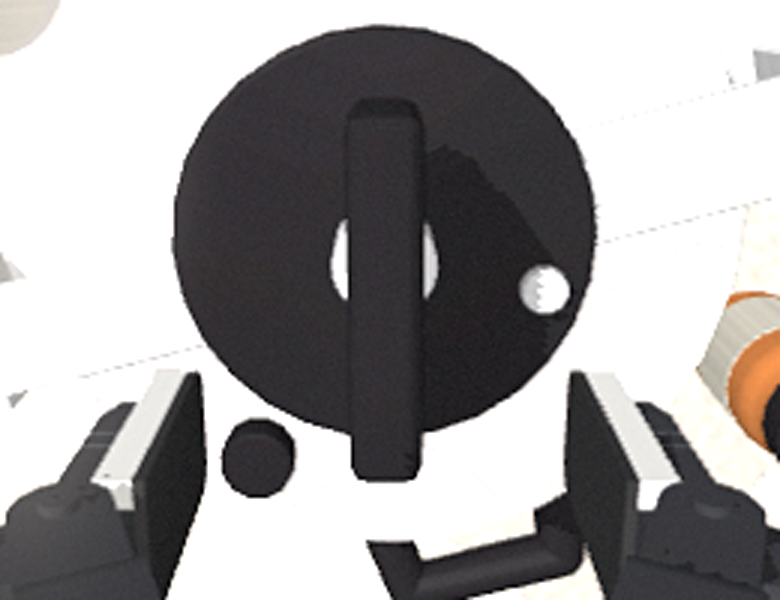

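The bar stayed where it was after release (crop x 350-420) and the pin shows at (545,290). I'll take one oblique look to confirm the pin height.

Call:
step_arm([
  [[0, 0, 0], [-35, 0, 0], 60],
  [[0, 0, 0], [-35, 0, 0], 60],
  [[0, 0, 0], [-35, 0, 0], 60],
  [[0, 0, 0], [-35, 0, 0], 60],
  [[0, 0.12, 0], [0, 0, 0], 60],
])

```text
time: 10.25
tool_pos: [0.4824, -0.2013, 0.3235]
tcp_rot: [-2.636, -1.582, -0.152]
wrist_force: [0.3, 0.1, -1.0]
width: 0.704
grip_force: 0.0
```

Call:
step_arm([
  [[0, 0.12, 0], [0, 0, 0], 60],
  [[0, 0.12, 0], [0, 0, 0], 60],
  [[0, 0.12, 0], [0, 0, 0], 60],
  [[0, 0.12, 0], [0, 0, 0], 60],
  [[0, 0, 0], [0, 0, 0], 60],
])

```text
time: 10.67
tool_pos: [0.4826, -0.2006, 0.3216]
tcp_rot: [-2.349, -1.399, -0.726]
wrist_force: [-0.5, -0.4, -0.3]
width: 0.701
grip_force: 0.0
```

```bash
python3 - <<'E'
from h import *
print(read_state()["tool_pos"])
a=read_camera("wrist")
t=tip_of("wrist","pin_top")[:1];print(t)
t0=np.radians(-9.5);c=np.array([.552,-.0763,0]);p=c+[.041*np.cos(t0)+.024*np.sin(t0),.041*np.sin(t0)-.024*np.cos(t0),0]
for z in(.150,.151,.155,.158): print(z,proj("wrist",p+[0,0,z]).round(1))
u,v=proj("wrist",p+[0,0,.155]).astype(int);print(u,v)
x0,y0=max(0,min(u-70,500)),max(0,min(v-50,300))
j=cv2.convertScaleAbs(a[:,:,::-1],alpha=2.5)[y0:y0+100,x0:x0+140];print(x0,y0)
cv2.imwrite("pics/w5.png",cv2.resize(j,None,fx=5,fy=5,interpolation=cv2.INTER_CUBIC))
E
```

```text
[ 0.48258177 -0.20061311  0.32158435]
[{'at': [179.3, 373.5], 'score': 0.72}]
0.15 [369.4 178.3]
0.151 [369.6 177.9]
0.155 [370.2 176.3]
0.158 [370.8 175. ]
370 176
300 126
```

View pics/w5.png

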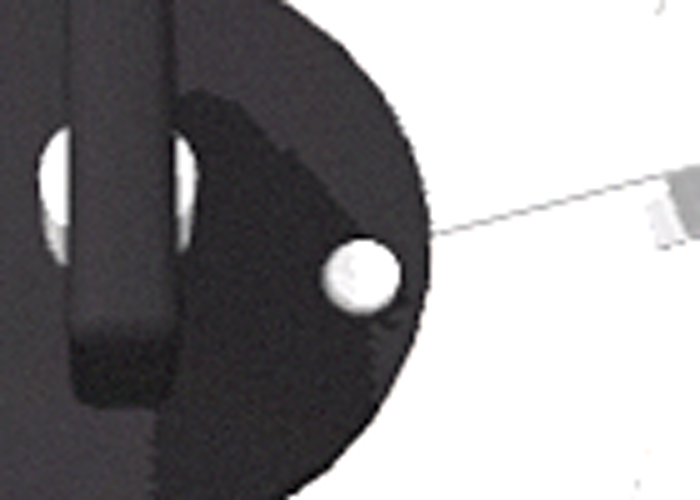

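Call:
step_arm([
  [[0, 0.12, 0], [-25, 0, 0], 60],
  [[0, 0.12, 0], [-25, 0, 0], 60],
  [[0, 0.12, 0], [-25, 0, 0], 60],
  [[0, 0.12, 0], [-25, 0, 0], 60],
  [[0, 0, 0], [0, 0, 0], 60],
])

```text
time: 11.18
tool_pos: [0.449, -0.2614, 0.246]
tcp_rot: [-1.984, -1.173, -1.182]
wrist_force: [-1.9, 1.2, -2.7]
width: 0.703
grip_force: 0.0
```

```bash
python3 - <<'E'
from h import *
print(read_state()["tool_pos"])
a=read_camera("wrist")
t=tip_of("wrist","pin_top")[:1];print(t)
t0=np.radians(-9.5);c=np.array([.552,-.0763,0]);p=c+[.041*np.cos(t0)+.024*np.sin(t0),.041*np.sin(t0)-.024*np.cos(t0),0]
for z in(.150,.151,.155,.158): print(z,proj("wrist",p+[0,0,z]).round(1))
o=ray("wrist",(0,0))[0];print(o,np.degrees(np.arctan2(o[2]-.15,np.hypot(*(o-p)[:2]))))
u,v=t[0]["at"][::-1] if t else proj("wrist",p+[0,0,.155]);u,v=int(u),int(v)
x0,y0=max(0,min(u-70,500)),max(0,min(v-50,300))
j=cv2.convertScaleAbs(a[:,:,::-1],alpha=1.5)[y0:y0+100,x0:x0+140];print(x0,y0)
cv2.imwrite("pics/w6.png",cv2.resize(j,None,fx=5,fy=5,interpolation=cv2.INTER_CUBIC))
E
```

```text
[ 0.44904573 -0.26144972  0.24603046]
[{'at': [177.4, 370.2], 'score': 0.54}]
0.15 [367.7 183.8]
0.151 [367.8 183.1]
0.155 [368.3 180. ]
0.158 [368.6 177.6]
[ 0.43847868 -0.28581405  0.34712335] 40.159678661893665
300 127
```

View pics/w6.png

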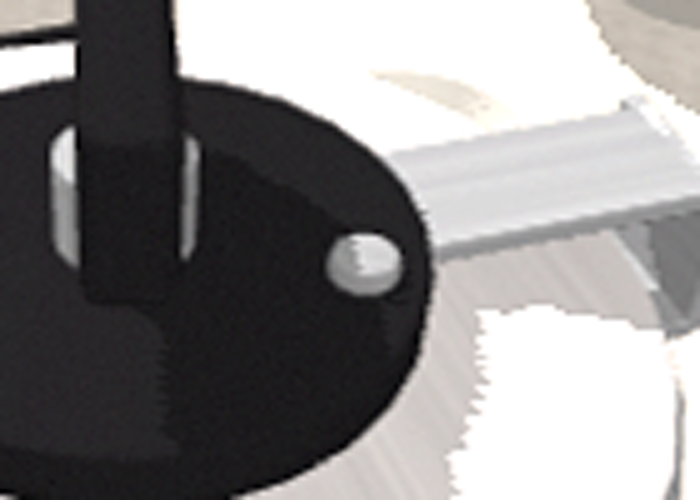

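The pin is clearly proud of the hub: crop rows 233-297 and 77 px wide, so about 4-5 mm. That matches half up, so the latch has caught and I'm handing in.

```bash
python3 -c "
from workcell import *
print(finish_job())"
```

```text
the job is handed in; nothing more can be done
None
```

The cooker is locked and handed in. The knob rests in its catch, about 1.44 rad clockwise from where it started, the pin stands about half up (roughly 4 mm by camera), and the gripper is clear with nothing else on the counter touched.

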